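# Fit the slide dryer's cover and lock it

## Task

Put the loose blue cover on the white slide dryer: hook its two tabs under the dryer's grey lip at a tilt and swing the other edge down until the cover lies flat in its recess. Then slide the orange lock grip over the cover, all the way to its end stop. Leave the dropper bottle, the cup and the wooden rack standing where they are.

Things in the scene. Friction and masses are not known exactly. Their poses are not given: they have to be found in the camera images.
- dryer: White slide dryer, fixed, 220 x 124 mm, up to 54 mm high (its lip). Origin: on the bench, under the centre of its open recess. x points from the grey hook lip (side nearest the robot, -x) to the lock deck (+x), z up. Overall x = -84 to 136 mm, y = -62 to 62 mm, side rims 50 mm high, deck top 48 mm high. Glass slides lie on the recess floor.
- recess (a point): Seat of the cover: centre of the recess at ledge height, 40 mm above the dryer's origin, axes as the dryer. Recess walls at dryer y = -54 and 54 mm, back wall under the lip at x = -76 mm, deck face at x = 64 mm. The cover rests on ledges 40 mm high: along both sides (|y| over 40 mm, x = -58 to 64 mm) and at the far end (x = 54 to 64 mm).
- lip_edge (a point): Middle of the lower free edge of the dryer's grey lip, at dryer x = -60 mm, 50 mm high. The lip spans the full width, from here back to x = -84 mm, top 54 mm high. Under it, for x = -76 to -58 mm, a pocket is open down to 18 mm high. From here to the deck face are 124 mm: the 130 mm long cover goes in only tilted (about 20 degrees), tabs first.
- cover: Loose blue cover, 0.09 to 0.18 kg, handle up, flat on the bench. Panel 120 (x) x 100 (y) x 6 mm; origin at the centre of its underside, z up. Two tabs at y = -28 and 28 mm, 22 mm wide, 4 mm thick, flush with the underside, reach from its -x edge out to x = -70 mm. White handle rib on top, above the origin: 14 (x) x 56 (y) mm, from 6 to 38 mm above the underside.
- tabs (a point): Midway between the tips of the cover's two tabs, on its underside: cover x = -70 mm, y = 0, z = 0.
- lock (a joint): Slide lock, m: 0 fully open, 0.045 end stop (locked). Grows as it moves along the dryer's -x, towards the lip. Starts at 0 to 0.012; about 2 N friction, stays where left. Its steel tongue, 30 mm wide, 49 to 54 mm high (underside 3 mm above the seated cover), is clear of the recess when open; locked, its tip is at dryer x = 44 mm. A cover not fully down blocks it.
- lock_grip (a point): Centre of the top of the orange lock grip, 88 mm above the bench. Grip 26 mm (dryer x) x 16 mm (dryer y), rising 34 mm above the tongue. At dryer x = 113 mm, y = 0 when the lock is fully open, x = 68 mm when locked.
- dropper: Bystander: amber dropper bottle with black cap, diameter 34 mm, 75 mm high; origin at the centre of its base.
- cup: Bystander: white cup, rim diameter 80 mm, 95 mm high; origin at the centre of its base.
- rack: Bystander: plywood tube rack, 110 (x) x 60 (y) x 58 mm; origin at the centre of its base.
Not all that is in view belongs to the job. Of the things that look like the cover, the largest one is meant.

How it is judged:
On the way, in this order (a step that is already met when the one before it is completed fails the run):
1. the cover is seated: tabs under the lip, panel flat on the ledges, with the lock still open (x of tabs in the frame of dryer below -0.062 m and x of cover in the frame of dryer between -0.009 and 0.007 m and y of cover in the frame of dryer between -0.007 and 0.007 m and z of cover in the frame of dryer between 0.037 and 0.043 m and angle between the z axis of cover and the z axis of dryer, either way round below 0.05 rad and angle between the x axis of cover and the x axis of dryer, either way round below 0.12 rad and angle between cover's own z axis and vertical below 0.1 rad and value of joint lock below 0.024 m), for 0.2 s.
2. the lock is slid to its end stop over the seated cover (x of tabs in the frame of dryer below -0.062 m and x of cover in the frame of dryer between -0.009 and 0.007 m and y of cover in the frame of dryer between -0.007 and 0.007 m and z of cover in the frame of dryer between 0.037 and 0.043 m and angle between the z axis of cover and the z axis of dryer, either way round below 0.05 rad and angle between the x axis of cover and the x axis of dryer, either way round below 0.12 rad and angle between cover's own z axis and vertical below 0.1 rad and value of joint lock above 0.041 m), for 0.2 s.
At the end, for the whole second after the job is handed in: Cover at rest: origin 37 to 43 mm above the dryer's, -9 to +7 mm along its x, tabs 2 mm or more under the lip, within 7 mm along y, flat within 0.05 rad, turned under 0.12 rad; lock beyond 0.041 m; bystanders upright (0.2 rad), within 30 mm of their starts (all of step 2 and linear speed of cover below 0.02 m/s and angle between each of dropper, cup, rack's own z axis and vertical below 0.2 rad and distance of each of dropper, cup, rack from where it was at the start of the episode below 0.03 m); the robot touches nothing.
It fails at once if the dropper bottle is knocked over or shoved more than 30 mm (distance of dropper from where it was at the start of the episode above 0.03 m or angle between dropper's own z axis and vertical above 0.5 rad).
It fails at once if the cup is knocked over or shoved more than 30 mm (distance of cup from where it was at the start of the episode above 0.03 m or angle between cup's own z axis and vertical above 0.5 rad).
It fails at once if the wooden rack is knocked over or shoved more than 30 mm (distance of rack from where it was at the start of the episode above 0.03 m or angle between rack's own z axis and vertical above 0.5 rad).
It also fails if it takes over 56 s, if anything falls off the work surface, if the arm or the gripper's body presses on something with over 40 N, if the wrist force passes 120 N, or if a joint passes its speed limit or range.

## Robot

A 6-joint arm with a two-finger parallel gripper is mounted at the origin on the work surface. World frame = base frame: x ahead of the robot, y to its left, z up, the work surface at z = 0. Lengths are in m, angles in rad, forces in N, time in s.
With the tool pointing down it reaches from about 0.35 to 0.85 m from the base axis. Payload 8.1 kg.
Tool frame: the origin (TCP) lies at the very end of the fingers, on their centre line; the grasp point (between the pads) lies 19 mm behind it; z points along the fingers, y is the direction in which the jaws open and shut (so a half turn about z gives the same grasp; the last joint's range is limited). The gripper opens to 93 mm and grips with 3 to 60 N. Pads are 15 mm wide; open, the fingers measure 128 mm over their backs; the gripper's body (75 mm by 188 mm) begins 65 mm behind the grasp point.
Start: joints at [1.248, 0.13, 1.488, -0, 1.523, -0.085], TCP at [0.141, 0.583, 0.219] pointing down, gripper open.
Joint ranges: [-2.96, 2.96], [-0.89, 2.26], [0.02, 2.5], [-1.34, 4.48], [0, 2.73], [-2.66, 2.66]. Speed limits (rad/s): [2.39, 2.39, 2.79, 3.14, 3.14, 3.14].

## Interface

Orientations are given as a rotation vector (axis times angle).
In Python, from plant import robot gives the robot as it stands.
- The arm moves only by the shell command python3 -m inch 'ROWS' [FORCE]. ROWS is JSON, a list that holds one entry, the list of rows, each a list of 7 numbers: the shift along the tool's x, y, z in cm, then the turn, a rotation vector about the tool's x, y, z in degrees, then the gripper command: -1 is fully open, 1 is shut, values between are in proportion. A call has 1 to 5 rows; each row shifts and turns the commanded pose from where the row before left it, along the tool's axes as they then stand; what a row does not reach is not made up. A row lasts 1/10 s, in which the tool goes at most 50 mm and 8.59 degrees, less where a joint would pass 70% of its speed; a pose out of reach is approached as far as the arm can. A call with a gripper value outside its range is refused whole. The fingers move at their own pace and stop on an object; FORCE is the grip in N (left out, the last holds). Time passes only in rows, so rows that do not move let the fingers close. It gives the time, the measured TCP pose, the force and the opening at its end, in the units of the state.
- robot.read_state(): the state, without advancing time (a new reading comes with each control period).
- robot.read_camera(name): name is "scene" or "side" or "wrist"; returns a dict with "image" (480x640x3 uint8, blue, green, red), "K" (3x3 intrinsics, pixels), "R" (3x3) and "t" (3): a world point X has camera coordinates R X + t; the wrist camera has in their place "tool_from_camera" (4x4, takes a point from camera to tool coordinates, whose origin is the TCP and whose axes are the flange's). Camera axes: x right, y down, z forward; pixel columns grow to the right and rows downward; lengths in m; the calibration is good to about 2 mm. A picture is of the moment at which its call begins: read the wrist's pose just before it. There is no depth.
- robot.close_job(): hands the job in, once; it reports no verdict.
The state is a dict: "t": time; "q": joint angles; "dq": joint speeds; "joint_torque": joint torques, N m; "tool_pos": TCP position; "orientation": TCP orientation; "force": force on the tool from outside, world axes, zero at the start; "wrist_torque": the same for the moment, N m; "opening": finger opening in m.
Only numpy, scipy, OpenCV 4.12 (cv2) and the standard library are available. Lean on these libraries where they do the work, as an engineer would, in place of code of your own. Each camera call takes 0.05 s, during which the arm holds its last target. There are 200 camera calls.

## Working session

There is one attempt and no reset: what is moved stays moved. The work goes in short steps, Python scripts to look and compute and a shell command to move; the robot and the scene stay as the last step left them, time stands still between calls to the robot, and variables do not carry over. Pictures are saved under pics/ and viewed, about 8 in all and at most 12, crops included, and the job is handed in when it is done.

```bash
mkdir -p pics; ls; python3 - <<'E'
from plant import robot
import cv2,numpy as np
s=robot.read_state();print({k:np.round(v,3).tolist() for k,v in s.items()})
for n in("scene","side"):
    c=robot.read_camera(n);cv2.imwrite(f"pics/{n}0.png",c["image"]);print(n,c["K"],c["R"],c["t"]);np.savez(f"{n}.npz",K=c["K"],R=c["R"],t=c["t"])
c=robot.read_camera("wrist");print(c["K"],c["tool_from_camera"])
E
```

```text
pics
{'t': 0.0, 'q': [1.248, 0.131, 1.489, -0.0, 1.523, -0.085], 'dq': [-0.0, -0.0, -0.001, 0.0, -0.001, 0.001], 'joint_torque': [-0.001, -55.983, -49.177, 0.077, 0.035, -0.0], 'tool_pos': [0.141, 0.583, 0.218], 'orientation': [-0.373, -3.119, 0.003], 'force': [0.37, -0.356, -0.219], 'wrist_torque': [0.058, 0.019, -0.017], 'opening': 0.093}
scene [[542.76470744   0.         326.3360838 ]
 [  0.         542.76470744 243.14098592]
 [  0.           0.           1.        ]] [[-0.82468572  0.56551821 -0.00908894]
 [ 0.31981532  0.45300683 -0.83216763]
 [-0.4664886  -0.68918355 -0.55444966]] [ 0.51000902 -0.12803472  1.56681437]
side [[517.59137975   0.         319.09730388]
 [  0.         517.59137975 245.33830222]
 [  0.           0.           1.        ]] [[-0.98201146 -0.18877042  0.00438342]
 [-0.12333588  0.6236876  -0.77188214]
 [ 0.14297463 -0.75853774 -0.63575054]] [0.60641256 0.13792706 1.22095278]
[[413.37662271   0.         317.6555321 ]
 [  0.         413.37662271 239.56278594]
 [  0.           0.           1.        ]] [[-3.31782109e-04 -9.69642326e-01 -2.44527402e-01  6.88186603e-02]
 [ 9.99999789e-01 -1.84955683e-04 -6.23411440e-04  4.73290510e-04]
 [ 5.59259386e-04 -2.44527557e-01  9.69642182e-01 -1.65874043e-01]
 [ 0.00000000e+00  0.00000000e+00  0.00000000e+00  1.00000000e+00]]
```

View pics/scene0.png

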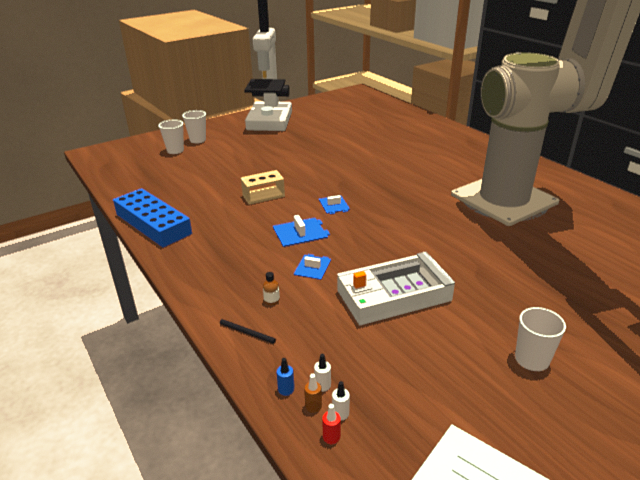

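View pics/side0.png

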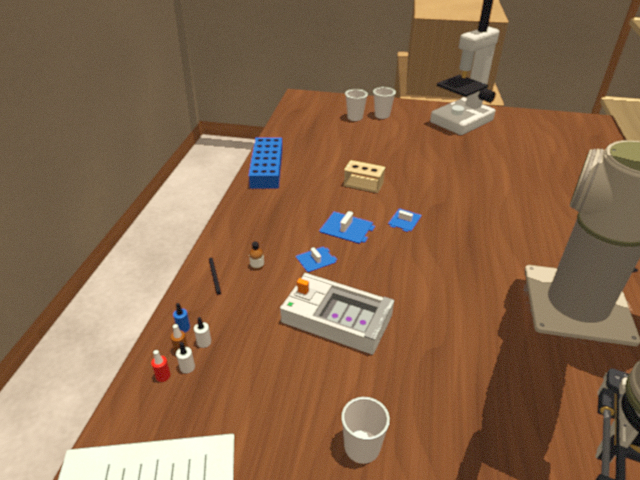

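Candidates for the cover: blue panels at scene (300,231), (334,204), (312,265), and the blue tube block at (152,216). The largest panel with a handle is the one at (300,231); I'll check it in a close crop.

```bash
python3 - <<'E'
import cv2
a=cv2.imread("pics/scene0.png")[185:325,260:460];cv2.imwrite("pics/c1.png",cv2.resize(a,None,fx=4,fy=4,interpolation=cv2.INTER_CUBIC))
a=cv2.imread("pics/side0.png")[205:355,275:435];cv2.imwrite("pics/c2.png",cv2.resize(a,None,fx=4,fy=4,interpolation=cv2.INTER_CUBIC))
E
```

```text
(no output)
```

View pics/c1.png

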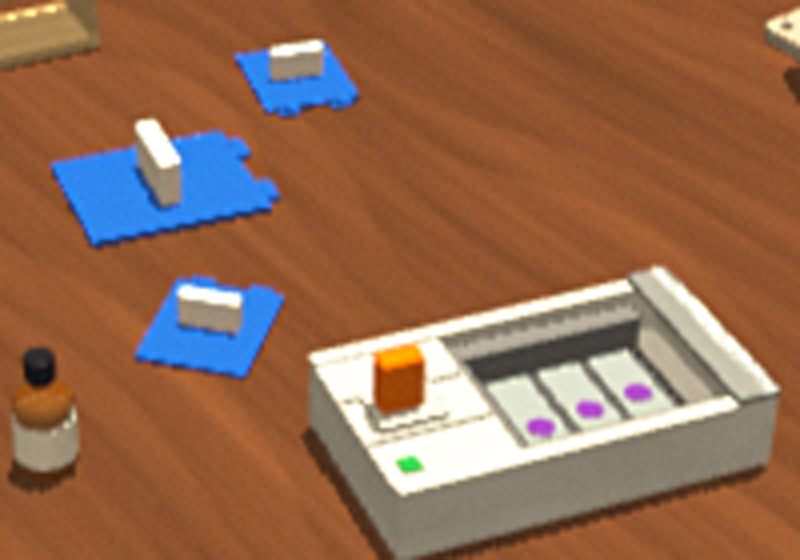

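View pics/c2.png

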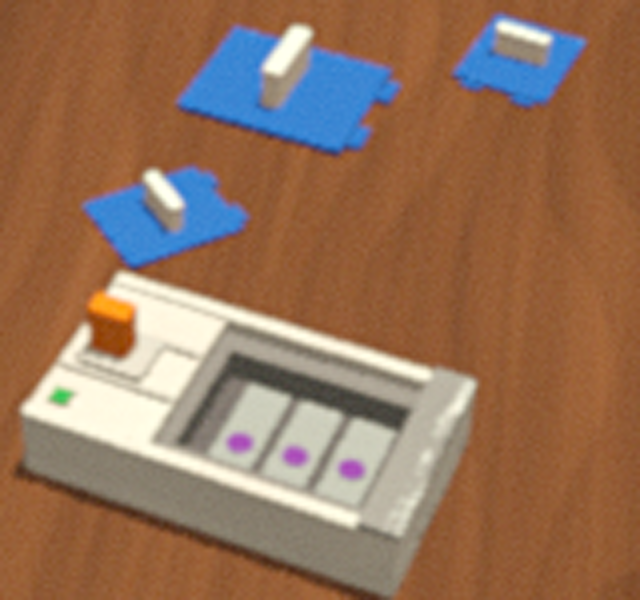

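The crops confirm it: the cover is the largest panel, at about scene (300,231), tabs pointing right. The grip is on the left end of the dryer and the lip on the right. Fitting poses from both views.

```bash
cat > fit.py <<'E'
import numpy as np
from scipy.optimize import least_squares
C={n:np.load(n+".npz") for n in("scene","side")}
def proj(c,X):
    p=(X@c["R"].T+c["t"])@c["K"].T; return p[:,:2]/p[:,2:]
def pose(p,P):
    a=p[2];R=np.array([[np.cos(a),-np.sin(a),0],[np.sin(a),np.cos(a),0],[0,0,1]])
    return P@R.T+[p[0],p[1],0]
off={"scene":(260,185),"side":(275,205)}
def fit(obs,x0):
    def f(p):
        r=[]
        for n,L in obs.items():
            L=np.array(L,float);px=L[:,:2]/4+off[n]
            r.append((proj(C[n],pose(p,L[:,2:]/1000))-px).ravel())
        return np.concatenate(r)
    s=min((least_squares(f,[*x0,a],loss="soft_l1") for a in(0,1.5,3,-1.5)),key=lambda s:s.cost);return s.x,f(s.x)
E
python3 - <<'E'
from fit import *
cov={"scene":[(53,163,60,-50,6),(97,246,60,50,0),(222,131,-60,-50,6),(272,209,-60,50,0),(158,144,0,0,38)],
"side":[(236,27,60,-50,6),(179,104,60,50,3),(392,68,-60,-50,6),(340,153,-60,50,0),(288,50,0,0,38)]}
dry={"scene":[(312,356,136,-62,50),(402,492,136,62,50),(660,268,-84,-62,54),(777,392,-84,62,54),(395,558,136,62,0)],
"side":[(120,272,136,-62,50),(23,410,136,62,50),(475,380,-84,-62,54),(388,597,-84,62,0),(25,470,136,62,0)]}
for o in(cov,dry):
    p,r=fit(o,(.5,.4));print(p.round(4),r.reshape(-1,2).round(1).tolist())
# lock
for n,px in(("scene",(399,356)),("side",(113,300))):
    q=np.array(px)/4+off[n]
    s=least_squares(lambda v:(proj(C[n],pose(p,np.array([[v[0],v[1],.088]])))-q).ravel(),[.1,0]);print(n,s.x)
# bystanders
E
```

```text
[ 0.575  -0.1847 -0.2432] [[-0.4, -0.1], [-0.4, 0.6], [-0.2, -0.6], [0.3, 0.4], [0.2, -0.8], [0.1, -0.3], [-0.2, 0.6], [0.2, 0.1], [0.1, 0.9], [0.1, -0.4]]
[ 0.521   0.1641 -0.2431] [[-0.9, -0.5], [-1.0, -0.1], [0.8, -0.6], [0.2, -0.8], [0.2, 1.9], [-0.0, -0.2], [-0.5, -0.2], [-0.0, -0.2], [0.7, 1.3], [-0.0, 0.2]]
scene [0.11132662 0.00374356]
side [ 0.11045573 -0.00201253]
```

```bash
cat > st.py <<'E'
# state -> TCP in cover/dryer frames and needed shift in tool axes (cm) and turn (deg)
import sys,numpy as np
from scipy.spatial.transform import Rotation as Ro
from plant import robot
s=robot.read_state();R=Ro.from_rotvec(s["orientation"]);p=np.array(s["tool_pos"])
print("t",round(s["t"],2),"tcp",p.round(4),"F",np.round(s["force"],1),"open",round(s["opening"],4),"q",np.round(s["q"],2))
cov=(.575,-.1847,-.2432);dry=(.521,.1641,-.2431)
def target(frame,pos,tilt):   # pos mm in frame; tool y=+x frame; tilt deg tabs-down
    F=Ro.from_euler("z",frame[2]);B=Ro.from_matrix(np.array([[0,1,0],[1,0,0],[0,0,-1.]]))
    T=F*Ro.from_euler("y",-tilt,degrees=True)*B
    X=F.apply(np.array(pos)/1000)+[frame[0],frame[1],0]
    return X,T
def delta(frame,pos,tilt=0):
    X,T=target(frame,pos,tilt)
    print("shift cm",(R.inv().apply(X-p)*100).round(2),"turn deg",np.degrees((R.inv()*T).as_rotvec()).round(2))
def infr(frame):
    F=Ro.from_euler("z",frame[2]);q=F.inv().apply(p-[frame[0],frame[1],0])*1000
    print("tcp in frame mm",q.round(1),"axes err deg vs flat",np.degrees((target(frame,(0,0,0),0)[1].inv()*R).as_rotvec()).round(2))
E
r='[-4.95,-0.63,0,0,0,4.75,0.14]'
python3 -m inch '[[[-4.95,-0.63,0,0,0,4.75,0.14],[-4.95,-0.63,0,0,0,4.75,0.14],[-4.95,-0.63,0,0,0,4.75,0.14],[-4.95,-0.63,0,0,0,4.75,0.14],[-4.95,-0.63,0,0,0,4.75,0.14]]]' 30
python3 -m inch '[[[-4.95,-0.63,0,0,0,4.75,0.14],[-4.95,-0.63,0,0,0,4.75,0.14],[-4.95,-0.63,0,0,0,4.75,0.14],[-4.95,-0.63,0,0,0,4.75,0.14],[-4.95,-0.63,0,0,0,4.75,0.14]]]'
python3 -c "
from st import *
delta(cov,(0,0,100))"
```

```text
t: 0.65
tool_pos: [0.3565, 0.4565, 0.2182]
orientation: [-1.011, -2.974, 0.001]
force: [-0.1, -0.2, -0.1]
opening: 0.0575
t: 1.15
tool_pos: [0.5011, 0.2552, 0.2183]
orientation: [-1.602, -2.702, 0.0]
force: [0.3, 0.5, 0.7]
opening: 0.0402
t 1.15 tcp [0.5011 0.2552 0.2183] F [0.3 0.5 0.7] open 0.0402 q [ 0.38  0.03  1.6   0.    1.52 -0.12]
shift cm [-42.14 -14.62  11.83] turn deg [-2.000e-02  0.000e+00  4.261e+01]
```

```bash

python3 -m inch '[[[-4.95,-0.63,0,0,0,4.75,0.14],[-4.95,-0.63,0,0,0,4.75,0.14],[-4.95,-0.63,0,0,0,4.75,0.14],[-4.95,-0.63,0,0,0,4.75,0.14],[-4.95,-0.63,0,0,0,4.75,0.14]]]' >/dev/null
python3 -m inch '[[[-4.95,-0.63,2,0,0,4.75,0.14],[-4.95,-0.63,2,0,0,4.75,0.14],[-4.95,-0.63,2,0,0,4.75,0.14],[0,0,0,0,0,0,0.14],[0,0,0,0,0,0,0.14]]]'
python3 -c "
from st import *
delta(cov,(0,0,100));infr(cov)
import cv2
c=robot.read_camera('wrist');cv2.imwrite('pics/w1.png',c['image'])
K=c['K'];M=np.linalg.inv(c['tool_from_camera'])
for P in((0,0,38),(-7,-28,38),(7,28,38),(60,50,6),(-60,50,6),(60,-50,6),(-60,-50,6)):
    X,_=target(cov,P,0);t=R.inv().apply(X-p);v=M[:3,:3]@t+M[:3,3];v=K@v;print(P,(v[:2]/v[2]).round(0))
"
```

```text
t: 2.15
tool_pos: [0.5349, -0.1239, 0.162]
orientation: [-2.392, -2.034, 0.001]
force: [0.4, 0.5, 0.6]
opening: 0.0395
t 2.15 tcp [ 0.5349 -0.1239  0.162 ] F [0.4 0.5 0.6] open 0.0395 q [-0.32  0.03  1.7   0.    1.42 -0.16]
shift cm [-5.36  4.95  6.19] turn deg [-0.1  -0.03  4.69]
tcp in frame mm [-53.6  49.4 162. ] axes err deg vs flat [ 0.1   0.03 -4.69]
(0, 0, 38) [386. 302.]
(-7, -28, 38) [372. 335.]
(7, 28, 38) [400. 267.]
(60, 50, 6) [461. 234.]
(-60, 50, 6) [312. 222.]
(60, -50, 6) [442. 347.]
(-60, -50, 6) [303. 336.]
```

View pics/w1.png

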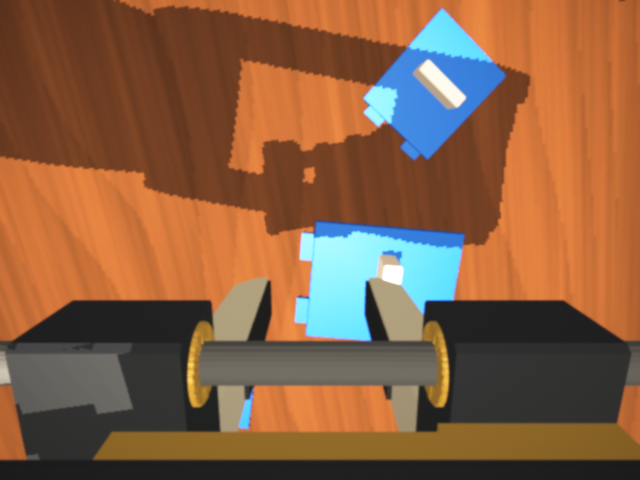

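Wrist view: cover corners at (316,222) and (463,235) and the handle's far end at (400,267), all within about 3 px of the prediction. Going on to the grasp.

```bash

python3 -m inch '[[[-2.7,2.55,2,0,0,2.3,0.14],[-2.7,2.55,2,0,0,2.4,0.14],[0,0,2,0,0,0,0.14],[0,0,0,0,0,0,0.14],[0,0,0,0,0,0,0.14]]]' 
python3 -c "
from st import *
delta(cov,(1.5,0,9));infr(cov)"
```

```text
t: 2.7
tool_pos: [0.5766, -0.1837, 0.1034]
orientation: [-2.47, -1.941, -0.0]
force: [0.3, 0.3, 0.3]
opening: 0.0398
t 2.7 tcp [ 0.5766 -0.1837  0.1034] F [0.3 0.3 0.3] open 0.0398 q [-0.39  0.23  1.6   0.    1.32 -0.15]
shift cm [-0.14  0.02  9.43] turn deg [-0.02 -0.03  0.25]
tcp in frame mm [  1.3   1.4 103.4] axes err deg vs flat [ 0.02  0.03 -0.25]
```

```bash

python3 -m inch '[[[-0.1,0,4,0,0,0.25,0.14],[0,0,3.5,0,0,0,0.14],[0,0,1.9,0,0,0,0.14],[0,0,0,0,0,0,0.14],[0,0,0,0,0,0,0.14]]]' 
python3 -m inch '[[[0,0,0,0,0,0,0.9],[0,0,0,0,0,0,0.9],[0,0,0,0,0,0,0.9],[0,0,0,0,0,0,1],[0,0,0,0,0,0,1]]]' 40
python3 -c "
from st import *
infr(cov)"
python3 -m inch '[[[0,0,-1,0,0,0,1],[0,0,-3,0,0,0,1],[0,0,-4,0,0,0,1],[0,0,-4,0,0,0,1],[0,0,0,0,0,0,1]]]'
python3 -c "
from st import *
infr(cov);delta(dry,(10,0,150))"
```

```text
t: 3.2
tool_pos: [0.5772, -0.1857, 0.0108]
orientation: [2.474, 1.933, 0.002]
force: [-0.0, 0.6, 0.3]
opening: 0.0398
t: 3.7
tool_pos: [0.5765, -0.1865, 0.0095]
orientation: [2.476, 1.932, 0.001]
force: [-0.2, 0.8, 3.3]
opening: 0.0138
t 3.7 tcp [ 0.5765 -0.1865  0.0095] F [-0.2  0.8  3.3] open 0.0138 q [-0.4   0.34  1.65  0.    1.15 -0.15]
tcp in frame mm [ 1.9 -1.4  9.5] axes err deg vs flat [-0.06 -0.    0.15]
t: 4.2
tool_pos: [0.5798, -0.188, 0.1368]
orientation: [2.469, 1.927, 0.008]
force: [1.0, -0.4, -0.8]
opening: 0.0141
t 4.2 tcp [ 0.5798 -0.188   0.1368] F [ 1.  -0.4 -0.8] open 0.0141 q [-0.4   0.2   1.57 -0.    1.37 -0.15]
tcp in frame mm [  5.5  -2.  136.8] axes err deg vs flat [-0.63 -0.1   0.14]
shift cm [ 32.72 -13.26  -1.52] turn deg [ 0.63  0.1  -0.15]
```

```bash
cat >> st.py <<'E'
CY,H=1.4,9.5     # cover origin sits CY mm towards +y of the TCP; TCP H above its underside
def tipd(xt,zt,th,y=0):
    a=np.radians(th);c,s_=np.cos(a),np.sin(a)
    pos=(xt+70*c-H*s_,y-CY,zt+70*s_+H*c);print("tcp goal",np.round(pos,1));delta(dry,pos,th)
def ins(th,s,dz=0):
    a=np.radians(th);c,s_=np.cos(a),np.sin(a)
    xt,zt=-59+3*s_+s*c,45-3*c+s*s_;print("tip",round(xt,1),round(zt,1));tipd(xt,zt+dz,th)
def tip():
    F=Ro.from_euler("z",dry[2]);Rc=F.inv()*R*target((0,0,0),(0,0,0),0)[1].inv()
    o=F.inv().apply(p-[dry[0],dry[1],0])*1000+R.inv().apply([0,0,0])
    o=o+Rc.apply([0,CY,-H]);print("cover org in dryer",o.round(1),"tip",(o+Rc.apply([-70,0,0])).round(1),"rot deg",np.degrees(Rc.as_rotvec()).round(2))
E
python3 -c "
from st import *
ins(20,25,60);ins(20,25);tip()"
```

```text
t 4.2 tcp [ 0.5798 -0.188   0.1368] F [ 1.  -0.4 -0.8] open 0.0141 q [-0.4   0.2   1.57 -0.    1.37 -0.15]
tip -34.5 50.7
tcp goal [ 28.   -1.4 143.6]
shift cm [ 32.59 -11.46  -0.86] turn deg [-19.37   0.12  -0.13]
tip -34.5 50.7
tcp goal [28.  -1.4 83.6]
shift cm [ 32.6  -11.52   5.14] turn deg [-19.37   0.12  -0.13]
cover org in dryer [ 142.  -326.2  127.3] tip [  72.  -326.   126.5] rot deg [-0.1  -0.63 -0.15]
```

```bash

python3 -m inch '[[[3,-1,-0.2,0,0,0,1],[4.6,-1.6,-0.2,0,0,0,1],[4.7,-1.7,-0.2,0,0,0,1],[4.7,-1.7,-0.2,0,0,0,1],[4.7,-1.7,0,0,0,0,1]]]' >/dev/null
python3 -m inch '[[[4.7,-1.7,0,0,0,0,1],[4.2,-1.5,0,-3,0,0,1],[2,-0.6,0,-5,0,0,1],[0,0,0,-6,0,0,1],[0,0,0,-5.3,0,0,1]]]'
python3 -m inch '[[[0,0,0,0,0,0,1],[0,0,0,0,0,0,1]]]'
python3 -c "
from st import *
ins(20,25,15);ins(20,25);tip()"
```

```text
t: 5.2
tool_pos: [0.5432, 0.1589, 0.1364]
orientation: [2.252, 1.76, 0.303]
force: [-0.1, -0.4, -2.0]
opening: 0.0141
t: 5.4
tool_pos: [0.543, 0.158, 0.1363]
orientation: [2.256, 1.762, 0.297]
force: [0.6, -0.1, -0.5]
opening: 0.0138
t 5.4 tcp [0.543  0.158  0.1363] F [ 0.6 -0.1 -0.5] open 0.0138 q [ 0.31 -0.17  1.98 -0.2   1.06  0.63]
tip -34.5 50.7
tcp goal [28.  -1.4 98.6]
shift cm [-0.07 -0.74  3.74] turn deg [-0.85  0.05 -0.09]
tip -34.5 50.7
tcp goal [28.  -1.4 83.6]
shift cm [-0.07 -1.23  5.15] turn deg [-0.85  0.05 -0.09]
cover org in dryer [ 25.9   0.7 127.4] tip [-40.2   0.8 104.4] rot deg [ -0.04 -19.15  -0.09]
```

```bash

python3 -m inch '[[[0,-0.3,1.2,-0.8,0,-0.1,1],[-0.05,-0.4,1.5,0,0,0,1],[0,0,0.9,0,0,0,1],[0,0,0,0,0,0,1],[0,0,0,0,0,0,1]]]'
python3 - <<'E'
from st import *
ins(20,25);tip()
import cv2
from fit import C,proj
ims=[]
for n,(x,y) in(("scene",(330,200)),("side",(270,230))):
    a=robot.read_camera(n)["image"][y:y+140,x:x+130];ims.append(cv2.resize(a,None,fx=3,fy=4 if 0 else 3,interpolation=cv2.INTER_CUBIC))
cv2.imwrite("pics/pre.png",np.hstack(ims))
E
```

```text
t: 5.9
tool_pos: [0.5498, 0.1555, 0.1007]
orientation: [2.246, 1.753, 0.309]
force: [-0.5, -0.7, -1.5]
opening: 0.0136
t 5.9 tcp [0.5498 0.1555 0.1007] F [-0.5 -0.7 -1.5] open 0.0136 q [ 0.3  -0.13  2.01 -0.22  0.97  0.65]
tip -34.5 50.7
tcp goal [28.  -1.4 83.6]
shift cm [-0.   -0.77  1.54] turn deg [ 0.06  0.07 -0.09]
cover org in dryer [33.3  0.  91.8] tip [-32.5   0.1  67.8] rot deg [ -0.06 -20.06  -0.11]
```

View pics/pre.png

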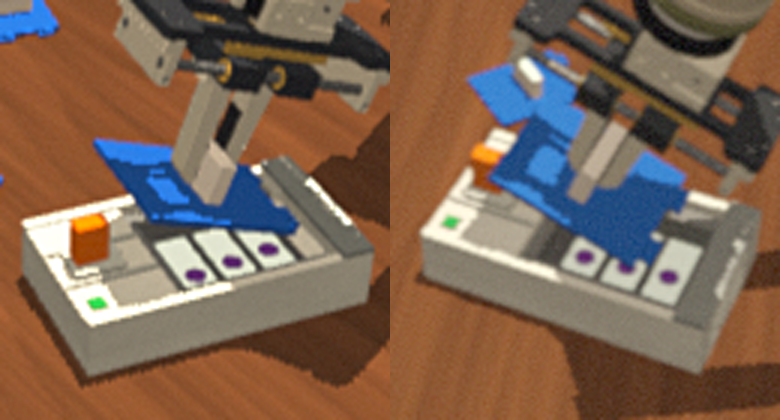

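Both views show the tilted cover centred over the recess, tabs facing the lip, clear of the orange grip. I'll lower it and slide it in along its own plane.

```bash

python3 -m inch '[[[0,-0.4,0.8,0,0,0,1],[0,-0.37,0.74,0,0,-0.1,1],[0,0,0,0,0,0,1],[0,0,0,0,0,0,1]]]'
python3 -m inch '[[[0,-0.7,0,0,0,0,1],[0,-0.7,0,0,0,0,1],[0,-0.5,0,0,0,0,1],[0,0,0,0,0,0,1],[0,0,0,0,0,0,1]]]'
python3 -c "
from st import *
ins(20,5);ins(20,-13);tip()"
```

```text
t: 6.4
tool_pos: [0.5466, 0.1563, 0.0825]
orientation: [2.243, 1.757, 0.308]
force: [0.3, 0.4, 0.1]
opening: 0.0137
t: 6.9
tool_pos: [0.5297, 0.1609, 0.0768]
orientation: [2.242, 1.757, 0.31]
force: [0.5, 0.6, -1.1]
opening: 0.0138
t 6.9 tcp [0.5297 0.1609 0.0768] F [ 0.5  0.6 -1.1] open 0.0138 q [ 0.33 -0.14  2.07 -0.24  0.93  0.69]
tip -53.3 43.9
tcp goal [ 9.3 -1.4 76.8]
shift cm [-0.04 -0.   -0.  ] turn deg [0.11 0.04 0.09]
tip -70.2 37.7
tcp goal [-7.7 -1.4 70.6]
shift cm [-0.03 -1.8  -0.  ] turn deg [0.11 0.04 0.09]
cover org in dryer [12.5  0.4 67.8] tip [-53.2   0.3  43.8] rot deg [ -0.05 -20.11   0.08]
```

```bash

python3 -m inch '[[[-0.03,-0.4,0,0,0,0.1,1],[0,-0.4,0,0,0,0,1],[0,-0.2,0,0,0,0,1],[0,0,0,0,0,0,1]]]'
python3 -m inch '[[[0,-0.3,0,0,0,0,1],[0,-0.3,0,0,0,0,1],[0,-0.2,0,0,0,0,1],[0,0,0,0,0,0,1],[0,0,0,0,0,0,1]]]'
python3 -c "
from st import *
ins(20,-13);tip()"
```

```text
t: 7.3
tool_pos: [0.5202, 0.1627, 0.0729]
orientation: [2.244, 1.755, 0.31]
force: [0.4, -0.4, -1.6]
opening: 0.0135
t: 7.8
tool_pos: [0.5133, 0.1645, 0.0705]
orientation: [2.244, 1.754, 0.31]
force: [-0.1, 0.4, -1.3]
opening: 0.0137
t 7.8 tcp [0.5133 0.1645 0.0705] F [-0.1  0.4 -1.3] open 0.0137 q [ 0.35 -0.17  2.11 -0.24  0.92  0.71]
tip -70.2 37.7
tcp goal [-7.7 -1.4 70.6]
shift cm [ 0.01 -0.01 -0.02] turn deg [ 0.1   0.05 -0.03]
cover org in dryer [-4.3 -0.1 61.5] tip [-70.   -0.   37.5] rot deg [ -0.04 -20.1   -0.04]
```

```bash
python3 - <<'E'
from st import *
prev=None
for th,xt,zt in((20,-70.2,37.6),(15,-70.9,38.4),(10,-71.2,39.3),(6,-71.2,39.8),(3,-71.2,39.9),(1,-71,40),(0,-71,39.8)):
    a=np.radians(th);c,s_=np.cos(a),np.sin(a)
    X,T=target(dry,(xt+70*c-H*s_,-CY,zt+70*s_+H*c),th)
    if prev: print(th,(prev[1].inv().apply(X-prev[0])*100).round(2),np.degrees((prev[1].inv()*T).as_rotvec()).round(1))
    prev=(X,T)
E
```

```text
t 7.8 tcp [0.5133 0.1645 0.0705] F [-0.1  0.4 -1.3] open 0.0137 q [ 0.35 -0.17  2.11 -0.24  0.92  0.71]
15 [-0.    0.02  0.51] [ 5. -0.  0.]
10 [-0.    0.05  0.52] [ 5. -0.  0.]
6 [0.   0.06 0.44] [4. 0. 0.]
3 [-0.    0.04  0.36] [ 3.  0. -0.]
1 [0.   0.05 0.24] [2. 0. 0.]
0 [0.   0.02 0.14] [ 1.  0. -0.]
```

```bash

python3 -m inch '[[[0,0,0.25,2.5,0,0,1],[0,0.02,0.26,2.5,0,0,1],[0,0.05,0.52,5,0,0,1],[0,0,0,0,0,0,1]]]'
python3 -m inch '[[[0,0.03,0.22,2,0,0,1],[0,0.03,0.22,2,0,0,1],[0,0,0,0,0,0,1]]]'
python3 -m inch '[[[0,0.04,0.36,3,0,0,1],[0,0,0,0,0,0,1],[0,0,0,0,0,0,1]]]'
python3 -c "
from st import *
tip();tipd(-71,39.8,0)"
```

```text
t: 8.2
tool_pos: [0.5186, 0.1631, 0.0611]
orientation: [2.364, 1.845, 0.162]
force: [-0.6, -0.2, -1.1]
opening: 0.0134
t: 8.5
tool_pos: [0.5186, 0.1629, 0.0565]
orientation: [2.408, 1.88, 0.1]
force: [-0.3, -0.9, -1.6]
opening: 0.0137
t: 8.8
tool_pos: [0.5189, 0.163, 0.0529]
orientation: [2.44, 1.906, 0.052]
force: [-0.4, -0.2, -1.9]
opening: 0.0135
t 8.8 tcp [0.5189 0.163  0.0529] F [-0.4 -0.2 -1.9] open 0.0135 q [ 0.23  0.08  1.86 -0.03  1.15  0.48]
cover org in dryer [-1.2 -0.2 43.4] tip [-71.1  -0.1  39.5] rot deg [-0.06 -3.21 -0.08]
tcp goal [-1.  -1.4 49.3]
shift cm [0.02 0.05 0.37] turn deg [ 3.21  0.06 -0.08]
```

```bash

python3 -m inch '[[[0,0.03,0.24,2.1,0,0,1],[0,0.02,0.14,1.1,0,0,1],[0,0,0.05,0,0,0,1],[0,0,0,0,0,0,1],[0,0,0,0,0,0,1]]]'
python3 - <<'E'
from st import *
tip()
import cv2
ims=[]
for n,(x,y) in(("scene",(330,215)),("side",(270,240))):
    a=robot.read_camera(n)["image"][y:y+130,x:x+130];ims.append(cv2.resize(a,None,fx=3,fy=3,interpolation=cv2.INTER_CUBIC))
cv2.imwrite("pics/seat.png",np.hstack(ims))
E
```

```text
t: 9.3
tool_pos: [0.52, 0.163, 0.0495]
orientation: [2.475, 1.934, -0.0]
force: [-1.9, -0.9, 4.6]
opening: 0.0138
t 9.3 tcp [0.52   0.163  0.0495] F [-1.9 -0.9  4.6] open 0.0138 q [ 0.21  0.13  1.81 -0.    1.2   0.45]
cover org in dryer [-0.7  0.1 40. ] tip [-70.7   0.2  40. ] rot deg [-0.02 -0.01 -0.06]
```

View pics/seat.png

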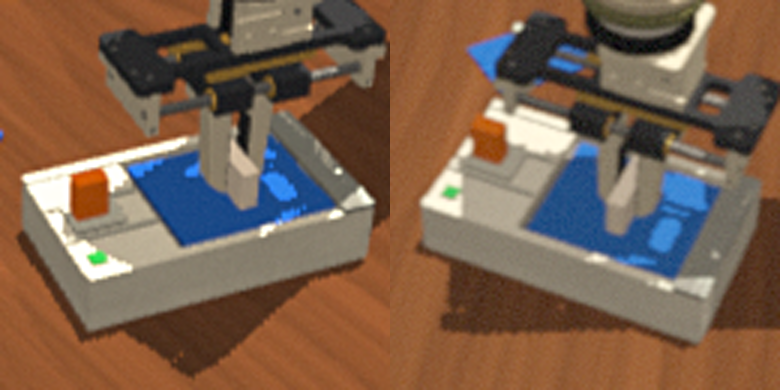

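Both views show the cover flat in the recess, its -x edge hidden under the lip and the grip still at the far end (open). The contact force is 4.6 N upward. Releasing.

```bash

python3 -m inch '[[[0,0,0,0,0,0,0.3],[0,0,0,0,0,0,0.3],[0,0,0,0,0,0,0.3],[0,0,0,0,0,0,0.3]]]'
python3 -m inch '[[[0,0,-2,0,0,0,0.3],[0,0,-3,0,0,0,0.3],[0,0,-3,0,0,0,0],[0,4,0,0,0,0,-0.1],[0,4,0,0,0,0,-0.1]]]'
python3 -m inch '[[[0,3.2,0,0,0,0,-0.1],[0,0,0,0,0,0,-0.1],[0,0,0,0,0,0,-0.1]]]'
python3 -c "
from st import *
infr(dry);delta(dry,(111,0,60))
import cv2
c=robot.read_camera('wrist');cv2.imwrite('pics/w2.png',c['image'])
K=c['K'];M=np.linalg.inv(c['tool_from_camera'])
for P in((111,0,88),(124,8,88),(98,8,88),(98,-8,88),(60,50,46),(-60,50,46),(136,62,50)):
    X,_=target(dry,P,0);t=R.inv().apply(X-p);v=M[:3,:3]@t+M[:3,3];v=K@v;print(P,(v[:2]/v[2]).round(0))"
```

```text
t: 9.8
tool_pos: [0.5194, 0.1629, 0.0486]
orientation: [-2.475, -1.934, 0.003]
force: [-0.4, 0.3, 0.1]
opening: 0.0321
t: 10.3
tool_pos: [0.5992, 0.144, 0.131]
orientation: [2.473, 1.935, 0.003]
force: [0.8, 0.6, -0.3]
opening: 0.0502
t: 10.6
tool_pos: [0.6282, 0.1356, 0.1276]
orientation: [-2.475, -1.932, 0.004]
force: [-0.3, 0.7, -0.4]
opening: 0.0509
t 10.6 tcp [0.6282 0.1356 0.1276] F [-0.3  0.7 -0.4] open 0.0509 q [0.13 0.3  1.46 0.   1.38 0.38]
tcp in frame mm [110.9  -1.9 127.6] axes err deg vs flat [ 0.18 -0.06  0.1 ]
shift cm [0.19 0.03 6.76] turn deg [-0.18  0.06 -0.1 ]
(111, 0, 88) [321. 266.]
(124, 8, 88) [346. 251.]
(98, 8, 88) [296. 251.]
(98, -8, 88) [296. 280.]
(60, 50, 46) [234. 163.]
(-60, 50, 46) [ 31. 163.]
(136, 62, 50) [364. 142.]
```

View pics/w2.png

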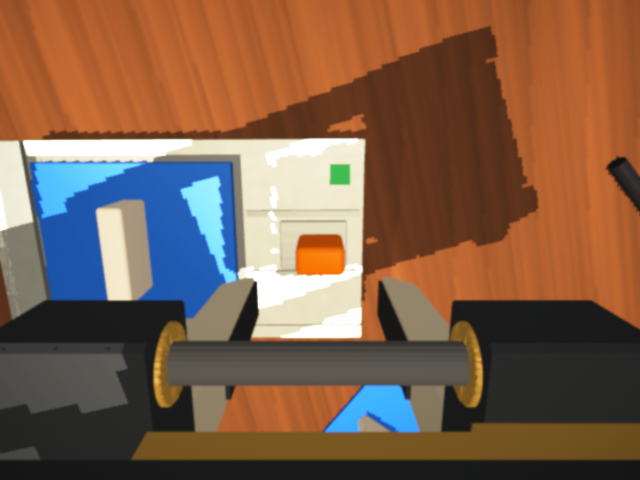

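The cover's +x edge is at (236,163), as predicted for a seated cover. The grip is at x 296–344, matching prediction, with y about 2 mm off. Descending on the grip.

```bash

python3 -m inch '[[[0.35,0,2.5,0,0,0,-0.1],[0,0,2.5,0,0,0,-0.1],[0,0,1.7,0,0,0,-0.1],[0,0,0,0,0,0,-0.1],[0,0,0,0,0,0,-0.1]]]'
python3 -m inch '[[[0,0,0,0,0,0,0.6],[0,0,0,0,0,0,0.8],[0,0,0,0,0,0,0.8],[0,0,0,0,0,0,0.8],[0,0,0,0,0,0,0.8]]]' 20
python3 -c "
from st import *
infr(dry)"
```

```text
t: 11.15
tool_pos: [0.6287, 0.1395, 0.0619]
orientation: [-2.474, -1.934, 0.003]
force: [-0.3, -0.1, 0.8]
opening: 0.0509
t: 11.65
tool_pos: [0.6297, 0.1393, 0.0624]
orientation: [-2.475, -1.934, 0.001]
force: [0.1, 0.3, 3.6]
opening: 0.0262
t 11.65 tcp [0.6297 0.1393 0.0624] F [0.1 0.3 3.6] open 0.0262 q [0.14 0.37 1.5  0.   1.27 0.38]
tcp in frame mm [111.5   2.1  62.4] axes err deg vs flat [ 0.03 -0.01  0.05]
```

```bash

python3 -m inch '[[[0,-0.6,0,0,0,0,0.8],[0,-1,0,0,0,0,0.8],[0,-1,0,0,0,0,0.8],[0,-0.9,0,0,0,0,0.8],[0,0,0,0,0,0,0.8]]]'
python3 -m inch '[[[0,-0.4,0,0,0,0,0.8],[0,-0.3,0,0,0,0,0.8],[0,-0.15,0,0,0,0,0.8],[0,0,0,0,0,0,0.8],[0,0,0,0,0,0,0.8]]]'
python3 -c "
from st import *
infr(dry)"
```

```text
t: 12.15
tool_pos: [0.5937, 0.1481, 0.0623]
orientation: [-2.474, -1.935, 0.003]
force: [-2.4, -1.3, 8.5]
opening: 0.0257
t: 12.65
tool_pos: [0.589, 0.1492, 0.0625]
orientation: [2.473, 1.932, 0.004]
force: [12.1, -3.5, -3.1]
opening: 0.0262
t 12.65 tcp [0.589  0.1492 0.0625] F [12.1 -3.5 -3.1] open 0.0262 q [ 0.16  0.27  1.62 -0.    1.24  0.41]
tcp in frame mm [69.6  1.9 62.5] axes err deg vs flat [-0.23  0.01  0.07]
```

```bash

python3 -m inch '[[[0,-0.3,0,0,0,0,0.8],[0,0,0,0,0,0,0.8],[0,0,0,0,0,0,0.8]]]'
python3 -c "
from st import *
infr(dry)"
python3 -m inch '[[[0,0.4,0,0,0,0,0.4],[0,0,0,0,0,0,0.1],[0,0,0,0,0,0,-0.1],[0,0,0,0,0,0,-0.1],[0,0,0,0,0,0,-0.1]]]'
python3 -m inch '[[[0,0,-2,0,0,0,-0.1],[0,0,-3,0,0,0,-0.1],[0,0,-4,0,0,0,-0.1],[0,0,-4,0,0,0,-0.1],[0,0,0,0,0,0,-0.1]]]'
python3 - <<'E'
from st import *
infr(dry)
import cv2
c=robot.read_camera('wrist');K=c['K'];M=np.linalg.inv(c['tool_from_camera'])
for P in((81,8,88),(55,8,88),(60,50,46),(-60,50,46),(136,62,50)):
    X,_=target(dry,P,0);t=R.inv().apply(X-p);v=M[:3,:3]@t+M[:3,3];v=K@v;print(P,(v[:2]/v[2]).round(0))
a=robot.read_camera("side")["image"][240:370,270:400]
cv2.imwrite("pics/end.png",np.hstack([cv2.resize(c["image"],(480,360)),cv2.resize(a,(320,360),interpolation=cv2.INTER_CUBIC)]))
E
```

```text
t: 12.95
tool_pos: [0.5888, 0.1493, 0.0628]
orientation: [2.471, 1.929, 0.011]
force: [25.2, -4.5, -11.0]
opening: 0.0259
t 12.95 tcp [0.5888 0.1493 0.0628] F [ 25.2  -4.5 -11. ] open 0.0259 q [ 0.17  0.26  1.63 -0.    1.24  0.41]
tcp in frame mm [69.3  1.9 62.8] axes err deg vs flat [-0.54  0.07  0.1 ]
t: 13.45
tool_pos: [0.5872, 0.1497, 0.0613]
orientation: [-2.474, -1.934, 0.004]
force: [0.4, 0.6, 0.5]
opening: 0.0506
t: 13.95
tool_pos: [0.5916, 0.1504, 0.1994]
orientation: [2.472, 1.932, 0.013]
force: [0.6, 0.5, 1.4]
opening: 0.0511
t 13.95 tcp [0.5916 0.1504 0.1994] F [0.6 0.5 1.4] open 0.0511 q [0.16 0.16 1.49 0.   1.48 0.41]
tcp in frame mm [ 71.8   3.7 199.4] axes err deg vs flat [-0.48  0.22  0.04]
(81, 8, 88) [332. 231.]
(55, 8, 88) [294. 231.]
(60, 50, 46) [302. 165.]
(-60, 50, 46) [144. 165.]
(136, 62, 50) [404. 149.]
```

View pics/end.png

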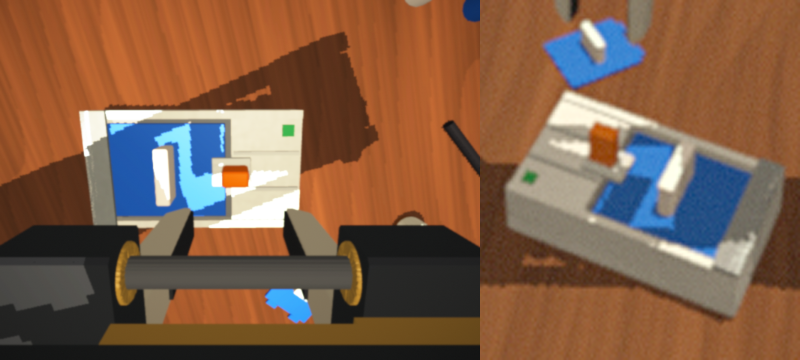

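```bash
python3 -c "
from plant import robot
print(robot.close_job())"
```

```text
the job is handed in; nothing more can be done
None
```

The cover is seated in the dryer and the lock is slid to its end stop. I handed the job in at about 14 s of the 56 s allowed; no verdict was reported.

**Cover:** I gripped the largest blue cover by its handle, tilted it 20°, slid its tabs under the lip and swung it flat. The arm's own pose put the cover's underside 40.0 mm high, x -0.7 mm and y 0.1 mm, with the tab tips at x -70.7 mm and under 0.1° of tilt. After release, the wrist picture showed it still seated.

**Lock:** I pushed the orange grip until it stopped. Raising the push from about 12 N to 25 N moved it only 0.3 mm further. The last wrist picture shows the grip at its locked position with the tongue over the cover.

**Checks that disagreed:** At the stop, the hand measured dryer x = 69.3 mm where 68 mm was expected. That fits the roughly 1–2 mm error in my estimate of the dryer's pose.

**Bystanders:** The arm never went near the dropper, cup or rack, and I took no separate final measurement of them. The gripper was open and clear of everything when I handed in.

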